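# Refit the cue-light knob and hold the stand-by button down

## Task

The cue-light box on the props counter has lost its knob and somebody parked a roll of tape over the bare shaft: lift the roll off and lay it flat on the counter, let go of it, then turn the loose pointer knob so the flat in its hole matches the flat of the shaft and push it fully home. Keep pressing with the fingers on the knob so that the sprung shaft is held all the way down to give the stand-by signal, and finish like that, still holding it down. Leave the bell and the ashtray where they stand.

Things in the scene. Friction and masses are not known exactly. Their poses are not given: they have to be found in the camera images.
- cue_box: Grey metal cue-light box fixed to the counter, 130 (x) by 170 (y) by 60 mm high; two dome lamps on top near its +x edge (10 mm high, 77 mm from the shaft). Origin: centre of its underside. The bare steel control shaft stands up 30 mm from the middle of its flat top; it and the thin aluminium dial disc (68 mm across) round its foot turn together, stiffly (0.05 N m).
- shaft_tip (a point): Centre of the shaft's top end, 90 mm above the counter at rest. The shaft is upright, 20 mm in diameter, with one flat along its whole length, 2.5 mm from the axis (D-section); its last 4 mm taper by 1.5 to 2 mm all round. z is up along the shaft; x points from the axis out through the flat, square to it; a black index mark on the dial disc round its foot points the same way.
- plunger (a joint): How far the shaft is pushed down into the box: 0 at rest, 0.006 m at its stop. It is a spring button: it starts to move at about 3 N and reaches the stop at about 9 N, and springs back when released.
- knob: Loose black pointer knob standing on the counter, 36 mm tall, about 90 g. Origin: underside, on the axis of its hole. x points to its tapering nose, 34 mm ahead of the axis; its blunt end is 22 mm behind. Grip it by two upright flanks 32 mm apart, facing +y and -y (x -14 to +18 mm). A D-shaped hole 16 mm deep opens below (see knob_seat). A white line on top runs to the nose.
- knob_seat (a point): Centre of the closed end of the knob's hole, on its axis 16 mm above its underside (axes as the knob's); it rests on the shaft tip when fully home. The hole is about 1.5 mm larger than the shaft all round, its flat on the nose side: the knob goes on only with its nose (x) pointing the way the shaft's flat faces (aim within 0.2 rad).
- tape_roll: Roll of grey cloth tape on a cardboard core, 56 mm outer diameter, 32 mm hole, 19 mm tall, about 60 g, lying flat over the shaft on top of the cue-light box so that the shaft sticks up through its hole. Origin: centre of its underside, z up the roll's axis.
- desk_bell: Bystander: chrome desk bell, 84 mm in diameter, 54 mm tall. Origin: centre of its underside.
- ashtray: Bystander: round amber glass ashtray, 100 mm in diameter, 32 mm tall. Origin: centre of its underside. (An abacus lying flat, 22 mm high, and a tin cash box, 85 mm high, stand fixed at the far side of the counter, beyond x = 0.72 m.)
There are look-alikes about, which are no part of the job. What is shaped like the cue_box but green is not meant. Of the things shaped like the knob, the black one is meant.

How it is judged:
By the outcome, as a careful person would: the job done as asked, in the order asked, and still so for the second after the job is handed in, while the arm keeps its last pose, push and grip.
It also fails if it takes over 61 s, if anything falls off the work surface, if the arm or the gripper's body presses on something with over 40 N, if the wrist force passes 120 N, or if a joint passes its speed limit or range.

## Robot

A 6-joint arm with a two-finger parallel gripper is mounted at the origin on the work surface. World frame = base frame: x ahead of the robot, y to its left, z up, the work surface at z = 0. Lengths are in mm, angles in rad, forces in N, time in s.
With the tool pointing down it reaches from about 300 to 775 mm from the base axis. Payload 14.6 kg.
Tool frame: the origin (TCP) lies midway between the tips of the shut fingers; the grasp point (between the pads) lies 19 mm behind it; z points along the fingers, y is the direction in which the jaws open and shut (so a half turn about z gives the same grasp; the last joint's range is limited). The gripper opens to 94 mm and grips with 3 to 60 N. Pads are 16 mm wide; open, the fingers measure 119 mm over their backs; the gripper's body (75 mm by 177 mm) begins 78 mm behind the grasp point.
Start: joints at [-1.239, 0.3, 1.521, -0, 1.321, -0.067], TCP at [213.564, -506.833, 205.446] pointing down, gripper open.
Joint ranges: [-3.03, 3.03], [-0.79, 2.21], [0.23, 2.52], [-1.04, 4.18], [0, 3.07], [-2.55, 2.55]. Speed limits (rad/s): [2.22, 2.22, 2.57, 3.14, 3.14, 3.14].

## Interface

Orientations are given as [roll, pitch, yaw] about the fixed x, y, z axes, in that order (R = Rz(yaw) Ry(pitch) Rx(roll)).
In Python, from cell import read_state, camera, get_calibration, sign_off gives the robot as it stands.
- The arm moves only by the tool carry_out, never from a script. Its argument "series" is a list of rows, each an object with "delta_pos": the shift along the world's x, y, z in mm, a list of three; "turn": the turn, a rotation vector about the world's x, y, z in rad, a list of three; "hand": the opening, from 0 (shut) to 1 (fully open). A call has 1 to 8 rows; each row is the pose to reach, as a shift and turn from the pose commanded when the call began; what a row does not reach only later rows make up. A row lasts 1/8 s, in which the tool goes at most 62.5 mm and 10.7 degrees, less where a joint would pass 70% of its speed; a pose out of reach is approached as far as the arm can. A call with a gripper value outside its range is refused whole. The fingers move at their own pace and stop on an object; "squeeze" is the grip in N (left out, the last holds). Time passes only in rows, so rows that repeat a pose let the fingers close. It gives the time, the measured TCP pose, the force and the opening at its end, in the units of the state.
- read_state(): the state, without advancing time (a new reading comes with each control period).
- camera(name): name is "scene" or "top"; returns the picture (480x640x3 uint8, red, green, blue); there is no depth.
- get_calibration(name): a dict with "intrinsics" (3x3 intrinsics, pixels), "pose" (4x4, takes a point from camera to world coordinates). Camera axes: x right, y down, z forward; pixel columns grow to the right and rows downward; lengths in mm; the calibration is good to about 2 mm. A picture is of the moment at which its call begins. get_calibration takes no time and is no camera call.
- sign_off(): hands the job in, once; it reports no verdict.
The state is a dict: "clock": time; "joints": joint angles; "qd": joint speeds; "effort": joint torques, N m; "eef_pos": TCP position; "eef_rot": TCP orientation; "wrist_force": force on the tool from outside, world axes, zero at the start; "moment": the same for the moment, N m; "finger_gap": finger opening in mm.
Only numpy, scipy, OpenCV 4.12 (cv2) and the standard library are available. Lean on these libraries where they do the work, as an engineer would, in place of code of your own. Each camera call takes 0.05 s, during which the arm holds its last target.

## Working session

There is one attempt and no reset: what is moved stays moved. The work goes in short steps, Python scripts to look and compute and a tool call to move; the robot and the scene stay as the last step left them, time stands still between calls to the robot, and variables do not carry over. Pictures are saved under pics/ and viewed, and the job is handed in when it is done.

Besides the shell and the picture viewer there is one more tool, called after "Call:" by a JSON object that holds its "fn" and its "kwargs", one argument or row to a line. carry_out: Moves the arm, as the interface text tells. Its arguments: {"type":"object","properties":{"series":{"type":"array"},"squeeze":{"type":"number"}},"required":["series"]}

```bash
mkdir -p pics; python3 - <<'E'
from cell import *
import cv2,json
for n in("scene","top"):
    im=camera(n); cv2.imwrite(f"pics/{n}0.png",im[:,:,::-1])
    c=get_calibration(n); print(n,c["intrinsics"],c["pose"])
print(read_state())
E
```

```text
scene [[463.15640219   0.         320.94197296]
 [  0.         463.15640219 240.36463962]
 [  0.           0.           1.        ]] [[-9.12731601e-02  6.41173971e-01 -7.61948259e-01  1.12420798e+03]
 [ 9.95608570e-01  4.27700814e-02 -8.32724226e-02  8.19241879e+01]
 [-2.08035208e-02 -7.66202753e-01 -6.42262061e-01  6.59848875e+02]
 [ 0.00000000e+00  0.00000000e+00  0.00000000e+00  1.00000000e+00]]
top [[466.27216836   0.         327.11356111]
 [  0.         466.27216836 244.08257843]
 [  0.           0.           1.        ]] [[-2.70485143e-02 -9.86030229e-01  1.64355606e-01  3.47962641e+02]
 [-9.99515668e-01  2.41462084e-02 -1.96313503e-02  2.09781005e+01]
 [ 1.53885401e-02 -1.64807002e-01 -9.86205782e-01  9.92608998e+02]
 [ 0.00000000e+00  0.00000000e+00  0.00000000e+00  1.00000000e+00]]
{'clock': 0.1, 'joints': array([-1.23858507e+00,  3.00380158e-01,  1.52154064e+00, -4.12161762e-06,
        1.32069458e+00, -6.65828568e-02]), 'qd': array([ 0.00025237, -0.00251535,  0.00097024,  0.00062356, -0.00028387,
        0.00183538]), 'effort': array([ 7.48025705e-04, -5.32635319e+01, -3.53282332e+01,  7.09504983e-02,
        2.34932452e-02, -8.35287005e-05]), 'eef_pos': array([ 213.49451434, -506.60885119,  204.95332178]), 'eef_rot': array([-3.14057194e+00, -6.40616610e-05,  3.98795102e-01]), 'wrist_force': array([-0.42375968,  0.66264534, -0.03205317]), 'moment': array([-0.01693588,  0.01082983, -0.01196639]), 'finger_gap': 93.92350248322549}
```

View pics/scene0.png

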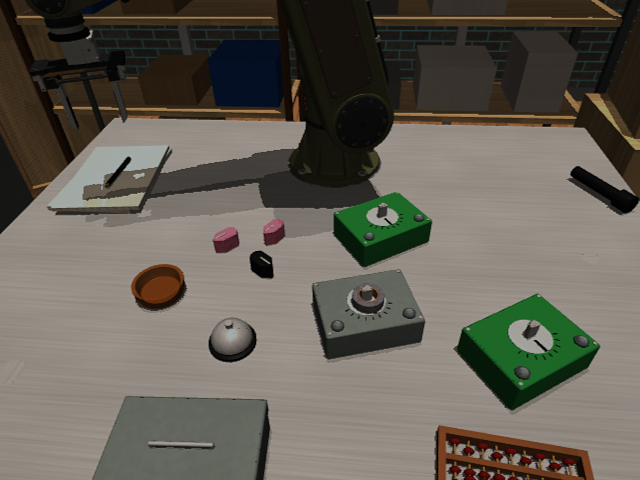

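View pics/top0.png

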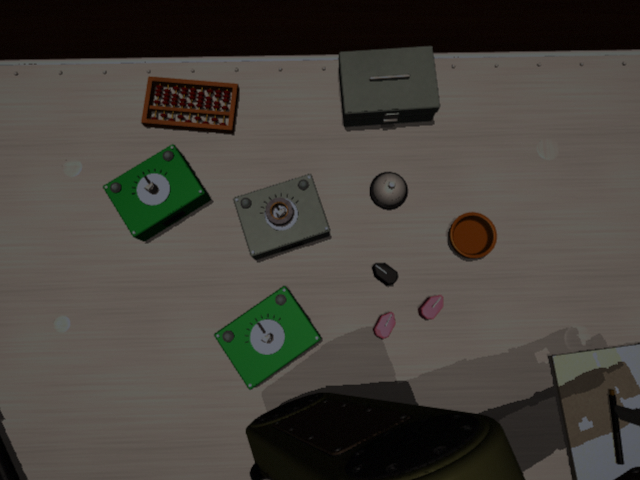

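The scene shows three boxes and three knobs. The grey box (scene 367,305; top 282,213) fits the task, and the green ones (scene 382,225 and 530,340) are look-alikes. The black knob (scene 262,264; top 385,273) fits, and the pink ones (226,239 and 273,231) don't. I'll confirm both in enlarged crops.

```bash
python3 - <<'E'
import cv2,numpy as np
s=cv2.imread("pics/scene0.png");t=cv2.imread("pics/top0.png")
def z(im,u,v,w,h,k): return cv2.convertScaleAbs(cv2.resize(im[v-h:v+h,u-w:u+w],None,fx=k,fy=k,interpolation=cv2.INTER_CUBIC),alpha=1.5)
a=np.hstack([z(s,367,305,32,24,6),z(t,281,212,32,24,6)])
b=np.hstack([z(s,262,264,32,24,6),z(t,385,273,32,24,6)])
cv2.imwrite("pics/crop0.png",np.vstack([a,b]))
E
```

```text
(no output)
```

View pics/crop0.png

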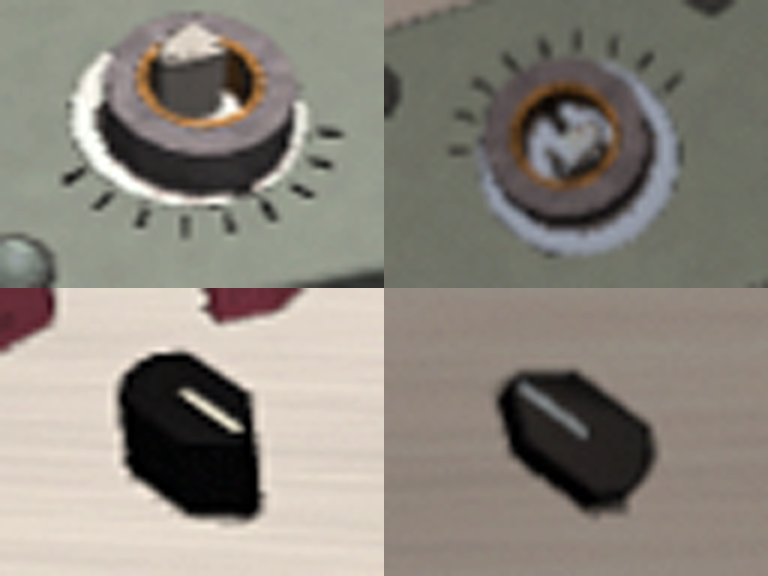

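```bash
cat > h.py <<'E'
from cell import *
import cv2,numpy as np
def ray(n,u,v):
    c=get_calibration(n);T=np.array(c["pose"]);d=T[:3,:3]@np.linalg.solve(c["intrinsics"],[u,v,1]);return T[:3,3],d
def pl(n,u,v,z):
    o,d=ray(n,u,v);return o+d*(z-o[2])/d[2]
def tri(a,b):
    o1,d1=ray("scene",*a);o2,d2=ray("top",*b)
    s=np.linalg.lstsq(np.c_[d1,-d2],o2-o1,rcond=None)[0];p,q=o1+s[0]*d1,o2+s[1]*d2
    return (p+q)/2,np.linalg.norm(p-q)
def proj(n,p):
    c=get_calibration(n);T=np.linalg.inv(c["pose"]);q=c["intrinsics"]@(T[:3,:3]@np.array(p,float)+T[:3,3]);return q[:2]/q[2]
def z(im,u,v,w,h,k):return cv2.convertScaleAbs(cv2.resize(im[v-h:v+h,u-w:u+w,::-1],None,fx=k,fy=k,interpolation=cv2.INTER_CUBIC),alpha=1.4)
E
python3 - <<'E'
from h import *
np.set_printoptions(precision=1,suppress=True)
print("roll",tri((368.5,294.8),(280,210.8)),pl("scene",368.5,294.8,80),pl("top",280,210.8,80))
for nm,a,b in(("nose",(270,263.7),(375.7,265.2)),("in",(260.5,257),(386.5,273.5))):
    print(nm,tri(a,b),pl("scene",*a,36),pl("top",*b,36))
s=camera("scene")[:,:,::-1];t=camera("top")[:,:,::-1]
# black knob segmentation in both views; silhouettes
for n,im,(u0,u1,v0,v1) in(("scene",s,(240,285,245,285)),("top",t,(368,402,256,290))):
    g=im[v0:v1,u0:u1].max(2);ys,xs=np.where(g<75);print(n,xs.min()+u0,xs.max()+u0,ys.min()+v0,ys.max()+v0)
# box top corners, grey
print("bell",pl("top",389,189,30),"ash",pl("top",473,235,16))
E
```

```text
roll (array([571. ,  98.4,  75.7]), np.float64(5.203795592082079)) [574.7 100.9  80. ] [570.   95.4  80. ]
nose (array([460.6, -95.7,  34.1]), np.float64(3.6698386844804234)) [462.6 -93.3  36. ] [460.7 -97.3  36. ]
in (array([ 442.8, -117.8,   34.7]), np.float64(2.583755389398561)) [ 444.3 -116.    36. ] [ 442.9 -118.9   36. ]
scene 250 273 245 278
top 372 398 263 286
bell [ 624.6 -133.8   30. ] ash [ 522.8 -311.3   16. ]
```

The crops confirm the grey box with the roll over its shaft, and the black knob with its nose at yaw ≈0.89 rad. I'll go above the roll now.

Call:
{"fn": "carry_out", "kwargs": {
  "series": [
    {"delta_pos":[180,300,-20],"turn":[0,0,-0.12],"hand":1},
    {"delta_pos":[180,300,-20],"turn":[0,0,-0.12],"hand":1},
    {"delta_pos":[180,300,-20],"turn":[0,0,-0.12],"hand":1},
    {"delta_pos":[358,605,-60],"turn":[0,0,-0.12],"hand":1},
    {"delta_pos":[358,605,-60],"turn":[0,0,-0.12],"hand":1},
    {"delta_pos":[358,605,-60],"turn":[0,0,-0.12],"hand":1},
    {"delta_pos":[358,605,-60],"turn":[0,0,-0.12],"hand":1},
    {"delta_pos":[358,605,-60],"turn":[0,0,-0.12],"hand":1}
  ]
}}

```text
clock: 1.2
eef_pos: [468.4, -76.3, 165.0]
eef_rot: [3.141, -0.0, 0.279]
wrist_force: [1.0, -1.1, 0.5]
finger_gap: 94.1
```

Call:
{"fn": "carry_out", "kwargs": {
  "series": [
    {"delta_pos":[0,0,0],"turn":[0,0,0],"hand":1}
  ]
}}

```text
clock: 1.32
eef_pos: [468.6, -75.1, 164.4]
eef_rot: [-3.141, 0.001, 0.284]
wrist_force: [-0.5, -0.9, 0.4]
finger_gap: 94.0
```

Call:
{"fn": "carry_out", "kwargs": {
  "series": [
    {"delta_pos":[103.5,173.5,-24],"turn":[0,0,0],"hand":1},
    {"delta_pos":[103.5,173.5,-24],"turn":[0,0,0],"hand":1},
    {"delta_pos":[103.5,173.5,-24],"turn":[0,0,0],"hand":1},
    {"delta_pos":[103.5,173.5,-24],"turn":[0,0,0],"hand":1},
    {"delta_pos":[103.5,173.5,-24],"turn":[0,0,0],"hand":1}
  ]
}}

```text
clock: 1.95
eef_pos: [571.1, 94.7, 140.6]
eef_rot: [3.142, 0.001, 0.279]
wrist_force: [-0.3, -0.2, -0.5]
finger_gap: 93.8
```

```bash
python3 - <<'E'
from h import *
st=read_state();print(st["eef_pos"],st["eef_rot"])
for n in("scene","top"):
    p=[proj(n,q) for q in(st["eef_pos"],st["eef_pos"]+[0,0,0])];print(n,p[0])
a=z(camera("scene"),368,290,64,60,5) if 0 else None
s=camera("scene");t=camera("top")
cv2.imwrite("pics/a1.png",np.hstack([z(s,368,270,60,60,6)[:580,:400*2//2*1],z(t,281,200,60,60,6)[:580,:400]]) if 0 else np.hstack([z(s,368,270,66,80,3),z(t,281,200,66,80,3)]))
E
```

```text
[571.05581918  94.69523479 140.63125196] [3.14152667e+00 8.81183407e-04 2.79193980e-01]
scene [366.40740016 267.21553086]
top [277.67309945 202.65351985]
```

View pics/a1.png

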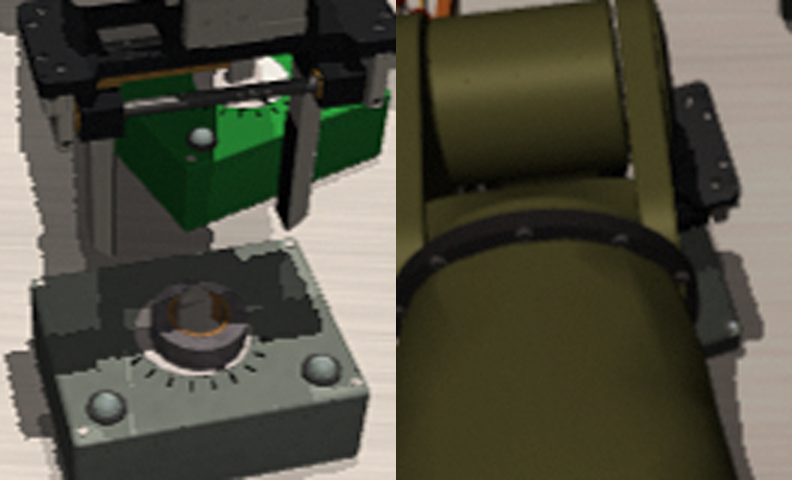

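The gripper is open above the roll, and its tips straddle it at scene (338,275) and (399,267). Projecting the TCP shows the scene view is a few pixels off, so the top view's estimate (570,96) is the better one.

Call:
{"fn": "carry_out", "kwargs": {
  "series": [
    {"delta_pos":[-1,0,-40],"turn":[0,0,0],"hand":1},
    {"delta_pos":[-1,0,-65],"turn":[0,0,0],"hand":1},
    {"delta_pos":[-1,0,-75],"turn":[0,0,0],"hand":1},
    {"delta_pos":[-1,0,-75],"turn":[0,0,0],"hand":0.5},
    {"delta_pos":[-1,0,-75],"turn":[0,0,0],"hand":0.5},
    {"delta_pos":[-1,0,-75],"turn":[0,0,0],"hand":0.5},
    {"delta_pos":[-1,0,-75],"turn":[0,0,0],"hand":0.5},
    {"delta_pos":[-1,0,-75],"turn":[0,0,0],"hand":0.5}
  ],
  "squeeze": 15
}}

```text
clock: 3.05
eef_pos: [570.4, 95.3, 66.4]
eef_rot: [3.142, -0.001, 0.279]
wrist_force: [-0.2, 0.5, 4.5]
finger_gap: 55.6
```

Call:
{"fn": "carry_out", "kwargs": {
  "series": [
    {"delta_pos":[0,0,0],"turn":[0,0,0],"hand":0.5},
    {"delta_pos":[0,0,15],"turn":[0,0,0],"hand":0.5},
    {"delta_pos":[0,0,30],"turn":[0,0,0],"hand":0.5},
    {"delta_pos":[0,0,50],"turn":[0,0,0],"hand":0.5},
    {"delta_pos":[0,0,60],"turn":[0,0,0],"hand":0.5},
    {"delta_pos":[0,0,60],"turn":[0,0,0],"hand":0.5}
  ],
  "squeeze": 20
}}

```text
clock: 3.8
eef_pos: [570.5, 95.3, 126.8]
eef_rot: [3.141, -0.001, 0.279]
wrist_force: [-0.0, 0.3, -0.4]
finger_gap: 55.1
```

```bash
python3 - <<'E'
from h import *
st=read_state();print(st["eef_pos"],st["wrist_force"],st["finger_gap"])
cv2.imwrite("pics/a2.png",z(camera("scene"),368,270,66,80,5)[:600])
E
```

```text
[570.49873892  95.28222257 126.83800402] [-0.02146433  0.34617976 -0.35063254] 55.12131225795774
```

View pics/a2.png

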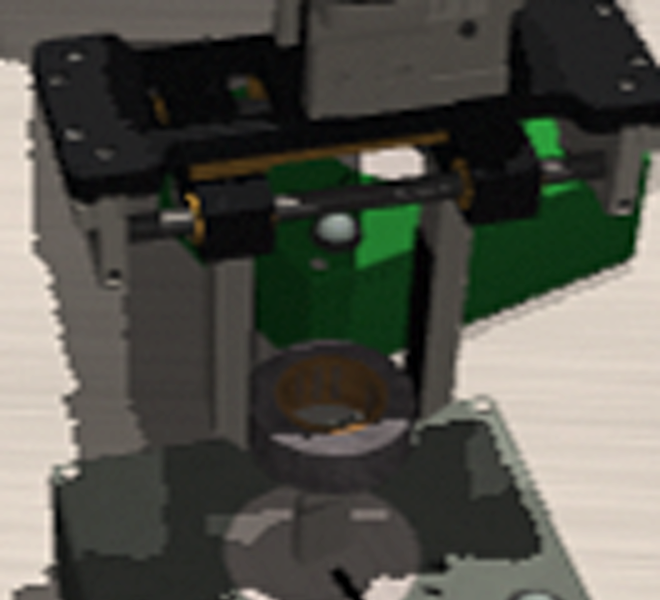

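The roll is clear of the shaft and hanging level in the fingers. I'll take it to a free spot at about (590,-45).

Call:
{"fn": "carry_out", "kwargs": {
  "series": [
    {"delta_pos":[5,-35,10],"turn":[0,0,0.15],"hand":0.5},
    {"delta_pos":[12,-80,10],"turn":[0,0,0.3],"hand":0.5},
    {"delta_pos":[19.5,-130,10],"turn":[0,0,0.46],"hand":0.5},
    {"delta_pos":[19.5,-140,0],"turn":[0,0,0.61],"hand":0.5},
    {"delta_pos":[19.5,-140,-40],"turn":[0,0,0.61],"hand":0.5},
    {"delta_pos":[19.5,-140,-80],"turn":[0,0,0.61],"hand":0.5},
    {"delta_pos":[19.5,-140,-110],"turn":[0,0,0.61],"hand":0.5},
    {"delta_pos":[19.5,-140,-110],"turn":[0,0,0.61],"hand":0.5}
  ]
}}

```text
clock: 4.85
eef_pos: [588.0, -44.5, 13.4]
eef_rot: [-3.137, 0.003, 0.889]
wrist_force: [0.3, -0.2, -0.2]
finger_gap: 55.3
```

```bash
python3 - <<'E'
from h import *
st=read_state();print(st["eef_pos"],st["eef_rot"],st["wrist_force"],st["finger_gap"])
s=camera("scene");t=camera("top")
cv2.imwrite("pics/a3.png",np.hstack([z(s,300,320,80,80,4),z(t,340,200,20,80,4)])[:600,:800])
cv2.imwrite("pics/a3t.png",z(t,300,210,60,60,5))
E
```

```text
[588.03104273 -44.54666086  13.44709827] [-3.13715126e+00  2.65063306e-03  8.88680141e-01] [ 0.27603411 -0.19616687 -0.18292994] 55.264003430073274
```

View pics/a3.png

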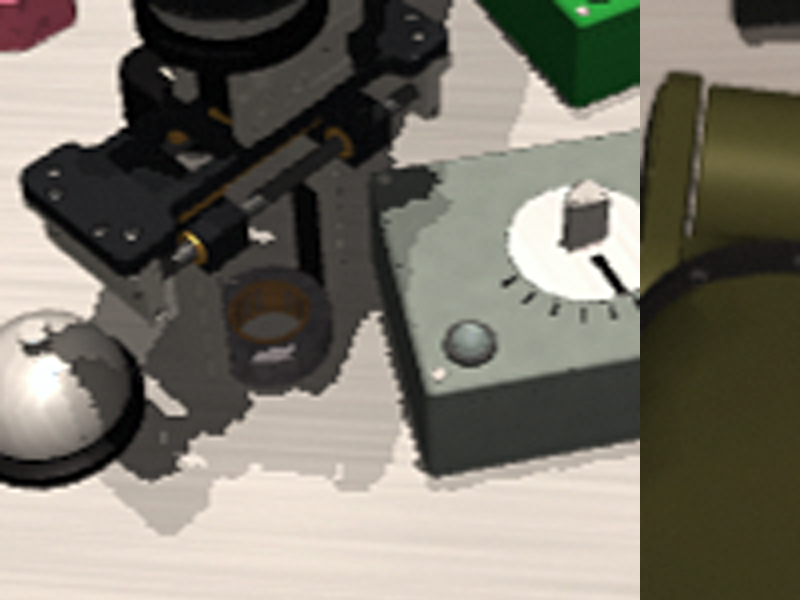

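View pics/a3t.png

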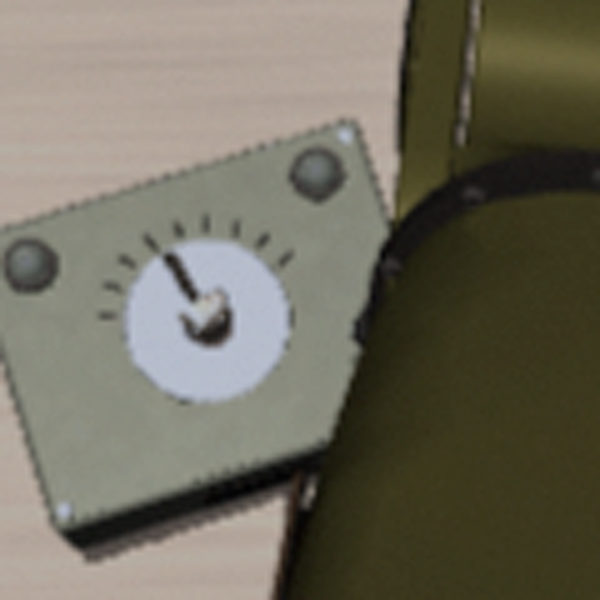

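Call:
{"fn": "carry_out", "kwargs": {
  "series": [
    {"delta_pos":[0,0,-4],"turn":[0,0,0],"hand":0.5},
    {"delta_pos":[0,0,-7],"turn":[0,0,0],"hand":0.5},
    {"delta_pos":[0,0,-7],"turn":[0,0,0],"hand":0.5}
  ]
}}

```text
clock: 5.32
eef_pos: [589.7, -44.8, 9.2]
eef_rot: [3.141, -0.0, 0.889]
wrist_force: [-0.3, -0.0, -0.1]
finger_gap: 55.1
```

Call:
{"fn": "carry_out", "kwargs": {
  "series": [
    {"delta_pos":[0,0,-2],"turn":[0,0,0],"hand":0.5},
    {"delta_pos":[0,0,-4],"turn":[0,0,0],"hand":0.5},
    {"delta_pos":[0,0,-4],"turn":[0,0,0],"hand":0.5}
  ]
}}

```text
clock: 5.7
eef_pos: [589.9, -44.7, 6.3]
eef_rot: [3.141, -0.0, 0.889]
wrist_force: [-6.1, 0.9, 15.1]
finger_gap: 55.4
```

Contact with the counter. I'll release with a partial opening and lift.

Call:
{"fn": "carry_out", "kwargs": {
  "series": [
    {"delta_pos":[0,0,0.5],"turn":[0,0,0],"hand":0.7},
    {"delta_pos":[0,0,0.5],"turn":[0,0,0],"hand":0.7},
    {"delta_pos":[0,0,0.5],"turn":[0,0,0],"hand":0.7},
    {"delta_pos":[0,0,20],"turn":[0,0,0],"hand":0.7},
    {"delta_pos":[0,0,60],"turn":[0,0,0],"hand":0.7},
    {"delta_pos":[0,0,110],"turn":[0,0,0],"hand":0.7},
    {"delta_pos":[-50,-30,110],"turn":[0,0,0],"hand":0.7},
    {"delta_pos":[-100,-70,110],"turn":[0,0,0],"hand":0.7}
  ]
}}

```text
clock: 6.7
eef_pos: [489.9, -114.1, 116.6]
eef_rot: [3.14, -0.001, 0.89]
wrist_force: [0.8, -1.3, 0.3]
finger_gap: 65.8
```

```bash
python3 - <<'E'
from h import *
st=read_state();print(st["eef_pos"],st["eef_rot"],st["wrist_force"],st["finger_gap"])
s=camera("scene");t=camera("top")
cv2.imwrite("pics/b_s.png",z(s,330,305,80,60,5))
cv2.imwrite("pics/b_t.png",z(t,300,210,60,60,5))
cv2.imwrite("pics/b_s2.png",z(s,368,300,40,30,10))
cv2.imwrite("pics/b_k.png",z(s,262,264,40,30,10))
E
```

```text
[ 489.94357399 -114.10748474  116.62320556] [ 3.13950709e+00 -7.50036435e-04  8.90393292e-01] [ 0.83350697 -1.29922984  0.27723871] 65.76016453458867
```

View pics/b_s.png

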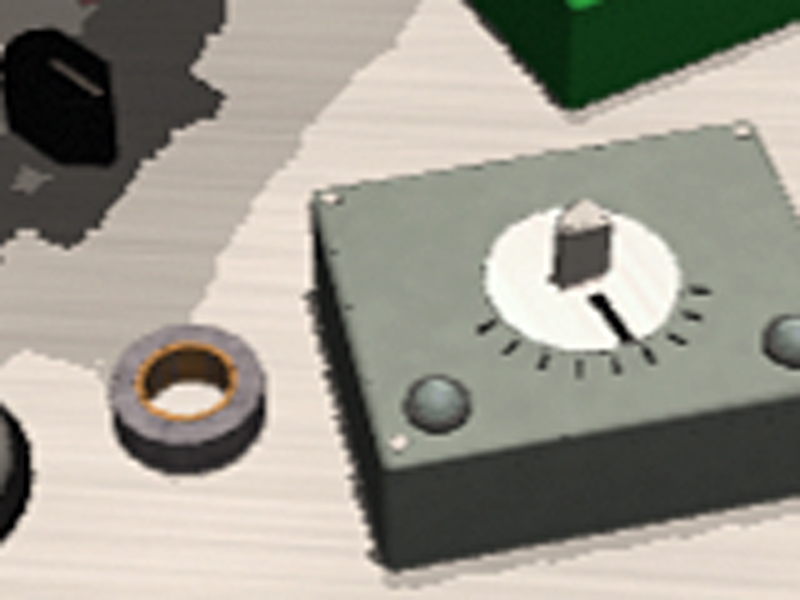

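View pics/b_s2.png

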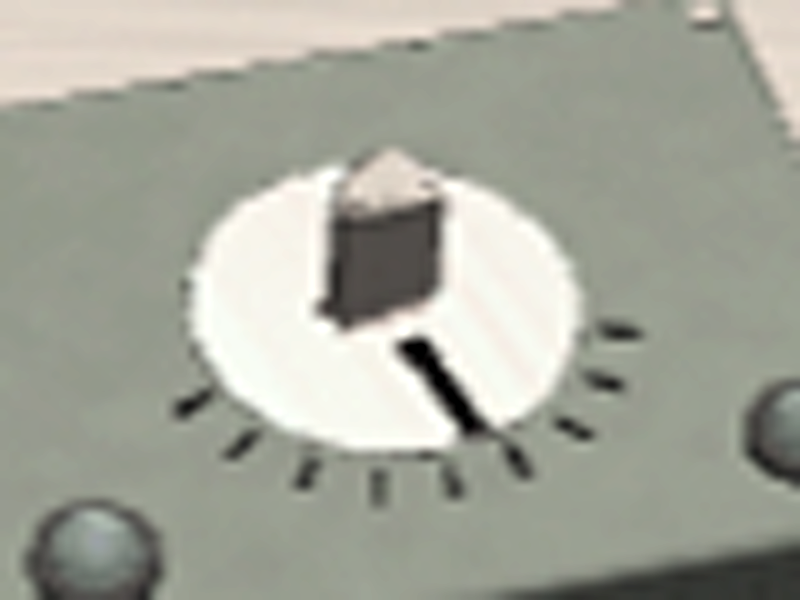

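View pics/b_t.png

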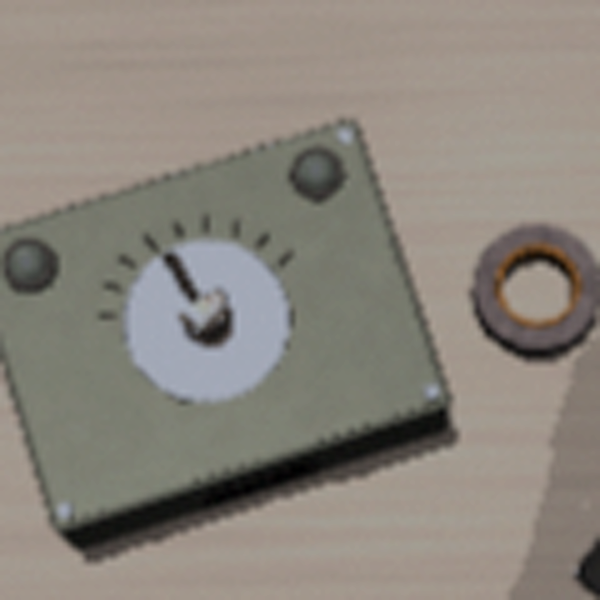

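View pics/b_k.png

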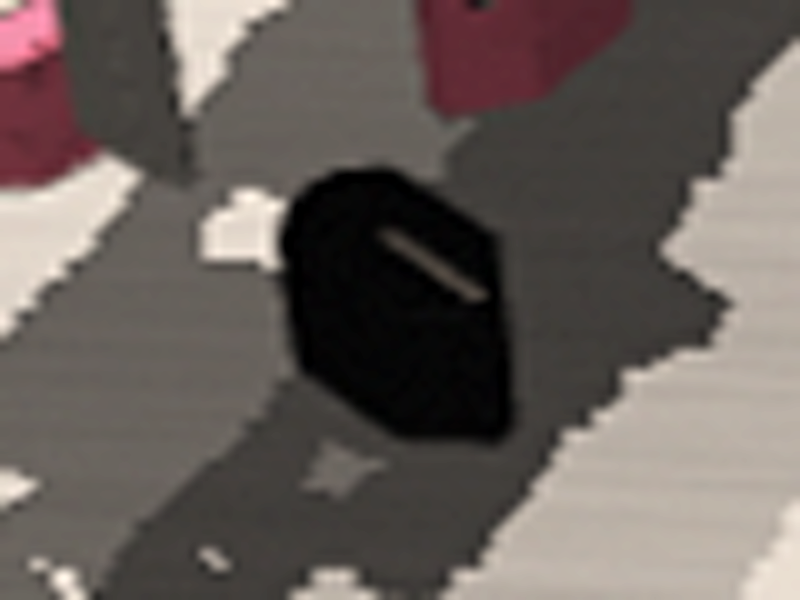

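The roll lies flat and free on the counter at scene (288,322). The dial index points from the shaft toward scene (375,313) and top (274,202). Next I'll measure the shaft, the index yaw and the knob.

```bash
python3 - <<'E'
from h import *
np.set_printoptions(precision=1,suppress=True)
print("roll",pl("scene",287.6,322.2,19),pl("top",347.8,207,19),"grip said 589.8,-44.7 (along jaw)")
print("disc",pl("scene",366.6,300.6,61),pl("top",281.5,214.1,61))
def yaw(n,a,b,z):
    d=pl(n,*b,z)-pl(n,*a,z);return np.arctan2(d[1],d[0])
i=lambda x,y:(328+x/10,270+y/10); j=lambda x,y:(240+x/5,150+y/5)
print("index s",yaw("scene",i(408,343),i(476,432),61),"from c",yaw("scene",(366.6,300.6),i(476,432),61))
print("index t",yaw("top",j(194,298),j(169,257),61),"from c",yaw("top",(281.5,214.1),j(169,257),61))
print("flat s edge top",yaw("scene",i(338,215),i(440,200),86)-np.pi/2)
print("shaft top corner mid",pl("scene",*i(389,207),86))
k=lambda x,y:(222+x/10,234+y/10)
print("knob line s",yaw("scene",k(384,232),k(484,298),36),pl("scene",*k(384,232),36),pl("scene",*k(484,298),36))
# knob silhouette fit from initial pictures
from scipy.optimize import least_squares
o=[(34,-5),(34,5),(18,16),(-14,16),(-22,9),(-22,-9),(-14,-16),(18,-16)]
E
```

```text
roll [594.  -39.8  19. ] [589.8 -45.   19. ] grip said 589.8,-44.7 (along jaw)
disc [570.8  98.4  61. ] [567.6  94.   61. ]
index s 0.544334929332835 from c 0.5138136703692638
index t 0.5218046614375899 from c 0.5193494794327707
flat s edge top 0.2696193217083449
shaft top corner mid [571.1  97.8  86. ]
knob line s 0.9208957148706932 [ 444.9 -116.1   36. ] [462.9 -92.5  36. ]
```

```bash
python3 - <<'E'
from h import *
from scipy.optimize import minimize
np.set_printoptions(precision=2,suppress=True)
o=np.array([(34,-5),(34,5),(18,16),(-14,16),(-19,12),(-22,5),(-22,-5),(-19,-12),(-14,-16),(18,-16)],float)
K=8
for n,w in(("top",(366,406,254,294)),("scene",(240,285,242,287))):
    im=cv2.imread(f"pics/{n}0.png")[w[2]:w[3],w[0]:w[1]]
    g=cv2.resize(im.max(2),None,fx=K,fy=K,interpolation=cv2.INTER_CUBIC)
    m=(g<(62 if n=="top" else 70)).astype(np.uint8)
    c,l,s,_=cv2.connectedComponentsWithStats(m);
    m=(l==1+np.argmax(s[1:,4])).astype(np.uint8); h,_=cv2.findContours(m,0,1); m=cv2.drawContours(m*0,h,-1,1,-1)
    def mask(p):
        R=np.array([[np.cos(p[2]),-np.sin(p[2])],[np.sin(p[2]),np.cos(p[2])]])
        q=o@R.T+p[:2]
        pts=np.array([proj(n,(*a,zz)) for a in q for zz in(0,36)])
        pts=((pts+.5-[w[0],w[2]])*K-.5)
        hull=cv2.convexHull(pts.astype(np.float32))
        return cv2.fillConvexPoly(np.zeros_like(m),np.round(hull*16).astype(np.int32),1,shift=4)
    f=lambda p:1-(mask(p)&m).sum()/(mask(p)|m).sum()
    r=minimize(f,[443,-118,.89],method="Nelder-Mead",options=dict(initial_simplex=[[440,-121,.8],[448,-118,.9],[441,-113,.95],[437,-116,1.0]]))
    print(n,r.x,r.fun,m.sum()/64)
    v=cv2.resize(im,None,fx=K,fy=K,interpolation=cv2.INTER_CUBIC);h,_=cv2.findContours(mask(r.x),0,1);cv2.drawContours(v,h,-1,(0,255,0),1);h,_=cv2.findContours(m,0,1);cv2.drawContours(v,h,-1,(0,0,255),1)
    cv2.imwrite(f"pics/fit_{n}.png",v)
a=cv2.imread("pics/fit_top.png");b=cv2.resize(cv2.imread("pics/fit_scene.png"),a.shape[1::-1]);cv2.imwrite("pics/fit.png",np.hstack([a,b]))
E
```

```text
Traceback (most recent call last):
  File "h.py", line 12, in proj
    c=get_calibration(n);T=np.linalg.inv(c["pose"]);q=c["intrinsics"]@(T[:3,:3]@np.array(p,float)+T[:3,3]);return q[:2]/q[2]
ValueError: time passes only in moves, steps and waits
```

```bash
sed -i 's/^def ray/import functools\nget_calibration=functools.cache(get_calibration)\ndef ray/' h.py; cat > fit.py <<'E'
from h import *
from scipy.optimize import minimize
np.set_printoptions(precision=2,suppress=True)
o=np.array([(34,-5),(34,5),(18,16),(-14,16),(-19,12),(-22,5),(-22,-5),(-19,-12),(-14,-16),(18,-16)],float)
K=8
for n,w in(("top",(366,406,254,294)),("scene",(240,285,242,287))):
    im=cv2.imread(f"pics/{n}0.png")[w[2]:w[3],w[0]:w[1]]
    g=cv2.resize(im.max(2),None,fx=K,fy=K,interpolation=cv2.INTER_CUBIC)
    m=(g<(62 if n=="top" else 70)).astype(np.uint8)
    c,l,s,_=cv2.connectedComponentsWithStats(m);
    m=(l==1+np.argmax(s[1:,4])).astype(np.uint8); h,_=cv2.findContours(m,0,1); m=cv2.drawContours(m*0,h,-1,1,-1)
    def mask(p):
        R=np.array([[np.cos(p[2]),-np.sin(p[2])],[np.sin(p[2]),np.cos(p[2])]])
        q=o@R.T+p[:2]
        pts=np.array([proj(n,(*a,zz)) for a in q for zz in(0,36)])
        pts=((pts+.5-[w[0],w[2]])*K-.5)
        hull=cv2.convexHull(pts.astype(np.float32))
        return cv2.fillConvexPoly(np.zeros_like(m),np.round(hull*16).astype(np.int32),1,shift=4)
    f=lambda p:1-(mask(p)&m).sum()/(mask(p)|m).sum()
    r=minimize(f,[443,-118,.89],method="Nelder-Mead",options=dict(initial_simplex=[[440,-121,.8],[448,-118,.9],[441,-113,.95],[437,-116,1.0]]))
    print(n,r.x,r.fun,m.sum()/64)
    v=cv2.resize(im,None,fx=K,fy=K,interpolation=cv2.INTER_CUBIC);h,_=cv2.findContours(mask(r.x),0,1);cv2.drawContours(v,h,-1,(0,255,0),1);h,_=cv2.findContours(m,0,1);cv2.drawContours(v,h,-1,(0,0,255),1)
    cv2.imwrite(f"pics/fit_{n}.png",v)
a=cv2.imread("pics/fit_top.png");b=cv2.resize(cv2.imread("pics/fit_scene.png"),a.shape[1::-1]);cv2.imwrite("pics/fit.png",np.hstack([a,b]))
E
python3 fit.py
```

```text
top [ 441.81 -120.62    0.88] 0.04175746924428825 436.1875
scene [ 443.7  -118.36    0.83] 0.06322617846331269 508.640625
```

View pics/fit.png

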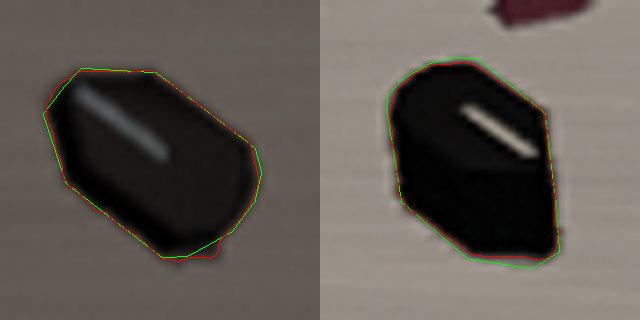

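Both fits agree. The knob axis is at about (441,-121.5) with yaw 0.88. I'll grasp it.

Call:
{"fn": "carry_out", "kwargs": {
  "series": [
    {"delta_pos":[-49,-7.5,0],"turn":[0,0,-0.01],"hand":0.7},
    {"delta_pos":[-49,-7.5,-30],"turn":[0,0,-0.01],"hand":0.7},
    {"delta_pos":[-49,-7.5,-70],"turn":[0,0,-0.01],"hand":0.7},
    {"delta_pos":[-49,-7.5,-95],"turn":[0,0,-0.01],"hand":0.7},
    {"delta_pos":[-49,-7.5,-106],"turn":[0,0,-0.01],"hand":0.7},
    {"delta_pos":[-49,-7.5,-106],"turn":[0,0,-0.01],"hand":0.7}
  ]
}}

```text
clock: 7.55
eef_pos: [442.3, -121.3, 9.4]
eef_rot: [3.141, -0.0, 0.879]
wrist_force: [0.6, -0.1, -0.3]
finger_gap: 66.0
```

Call:
{"fn": "carry_out", "kwargs": {
  "series": [
    {"delta_pos":[0,0,0],"turn":[0,0,0],"hand":0.2},
    {"delta_pos":[0,0,0],"turn":[0,0,0],"hand":0.2},
    {"delta_pos":[0,0,0],"turn":[0,0,0],"hand":0.2},
    {"delta_pos":[0,0,0],"turn":[0,0,0],"hand":0.2},
    {"delta_pos":[0,0,0],"turn":[0,0,0],"hand":0.2},
    {"delta_pos":[0,0,0],"turn":[0,0,0],"hand":0.2}
  ],
  "squeeze": 10
}}

```text
clock: 8.3
eef_pos: [442.0, -121.3, 9.3]
eef_rot: [3.141, -0.0, 0.879]
wrist_force: [-1.1, 0.1, 6.6]
finger_gap: 31.9
```

Call:
{"fn": "carry_out", "kwargs": {
  "series": [
    {"delta_pos":[0,0,0],"turn":[0,0,0],"hand":0.2},
    {"delta_pos":[0,0,40],"turn":[0,0,0],"hand":0.2},
    {"delta_pos":[0,0,95],"turn":[0,0,0],"hand":0.2},
    {"delta_pos":[28,48,120],"turn":[0,0,-0.1],"hand":0.2},
    {"delta_pos":[58,99,120],"turn":[0,0,-0.2],"hand":0.2},
    {"delta_pos":[88,151,120],"turn":[0,0,-0.3],"hand":0.2},
    {"delta_pos":[110,189,120],"turn":[0,0,-0.36],"hand":0.2},
    {"delta_pos":[118,202,120],"turn":[0,0,-0.36],"hand":0.2}
  ],
  "squeeze": 40
}}

```text
clock: 9.3
eef_pos: [560.2, 82.6, 128.4]
eef_rot: [-3.141, 0.001, 0.521]
wrist_force: [-0.6, -0.9, -1.1]
finger_gap: 31.5
```

Call:
{"fn": "carry_out", "kwargs": {
  "series": [
    {"delta_pos":[7,13,-5],"turn":[0,0,0],"hand":0.2},
    {"delta_pos":[7,13,-13],"turn":[0,0,0],"hand":0.2},
    {"delta_pos":[7,13,-13],"turn":[0,0,0],"hand":0.2},
    {"delta_pos":[7,13,-13],"turn":[0,0,0],"hand":0.2}
  ]
}}

```text
clock: 9.8
eef_pos: [566.8, 93.0, 116.1]
eef_rot: [3.142, -0.0, 0.518]
wrist_force: [-0.0, 0.2, -1.4]
finger_gap: 31.9
```

```bash
python3 - <<'E'
from h import *
st=read_state();print(st["eef_pos"],st["eef_rot"],st["wrist_force"],st["finger_gap"])
s=camera("scene");t=camera("top")
cv2.imwrite("pics/c_s.png",z(s,368,280,50,50,6))
cv2.imwrite("pics/c_full.png",t[:,:,::-1])
E
```

```text
[566.79150892  92.95424435 116.14549616] [ 3.14155002e+00 -1.88586857e-05  5.18021961e-01] [-0.02357443  0.16611542 -1.36187999] 31.943396861448598
```

View pics/c_s.png

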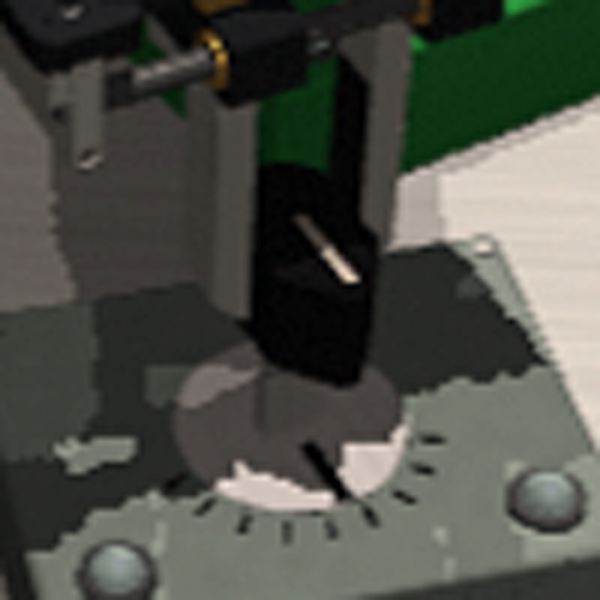

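```bash
python3 - <<'E'
from h import *
np.set_printoptions(precision=2,suppress=True)
zt=142.8
i=lambda x,y:(318+x/6,230+y/6)
a=pl("scene",*i(299,218),zt);b=pl("scene",*i(353,281),zt);d=(b-a);L=np.linalg.norm(d);d/=L
print(a,b,L,np.arctan2(d[1],d[0]),"axis",a-2*d,b-30*d)
# reference: same line in scene0
a=pl("scene",260.5,257,36);b=pl("scene",270,263.7,36);d=b-a;L=np.linalg.norm(d);d/=L
print(a,b,L,"axis",a-2*d,b-30*d,"grasp tcp 442.0,-121.3")
# overlay model of knob in current scene at tcp pose + offset
im=cv2.imread("pics/c_s.png")
o=np.array([(34,-5),(34,5),(18,16),(-14,16),(-19,12),(-22,5),(-22,-5),(-19,-12),(-14,-16),(18,-16)],float)
for off,col in(((0,0),(0,0,255)),((4,4.5),(0,255,0))):
  t=.518;R=np.array([[np.cos(t),-np.sin(t)],[np.sin(t),np.cos(t)]])
  q=o@R.T+[566.8+off[0],93+off[1]]
  for zz in(106.8,142.8):
    p=np.array([(proj("scene",(*u,zz))-[318,230]+.5)*6-.5 for u in q]);cv2.polylines(im,[np.round(p).astype(int)],True,col,1)
  p=np.array([(proj("scene",(567.5+off[0]+34*np.cos(u),94+off[1]+34*np.sin(u),61))-[318,230]+.5)*6 for u in np.linspace(0,6.28,40)]);cv2.polylines(im,[np.round(p).astype(int)],True,col,1)
cv2.imwrite("pics/ov.png",im)
E
```

```text
[571.12  96.91 142.8 ] [594.42 111.43 142.8 ] 27.454699881648594 0.5572670544857328 axis [569.42  95.85 142.8 ] [568.96  95.57 142.8 ]
[ 444.3  -116.03   36.  ] [462.64 -93.32  36.  ] 29.18309857068916 axis [ 443.05 -117.58   36.  ] [ 443.79 -116.66   36.  ] grasp tcp 442.0,-121.3
```

View pics/ov.png

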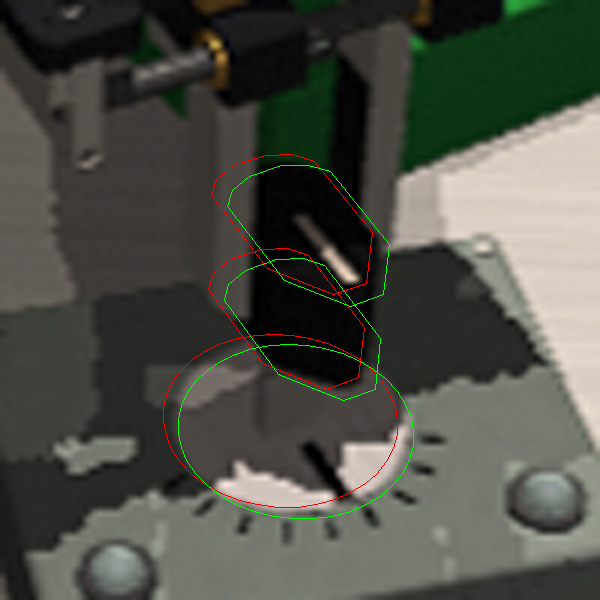

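```bash
cat > fit2.py <<'E'
from h import *
from scipy.optimize import minimize
np.set_printoptions(precision=2,suppress=True)
for n,f,K,off,th in(("scene","pics/b_s2.png",10,(328,270),200),("top","pics/b_t.png",5,(240,150),165)):
    im=cv2.imread(f);g=im.min(2)
    c0=((np.array(proj(n,(567.5,94,61)))-off)*K).astype(int)
    m=(g>th).astype(np.uint8);c,l,s,_=cv2.connectedComponentsWithStats(m)
    yy,xx=np.mgrid[:m.shape[0],:m.shape[1]]
    near=[k for k in range(1,c) if s[k,4]>3000]
    k=min(near,key=lambda k:np.hypot(xx[l==k].mean()-c0[0],yy[l==k].mean()-c0[1]))
    m=cv2.convexHull(np.argwhere(l==k)[:,::-1].astype(np.int32));M=cv2.fillConvexPoly(np.zeros(g.shape,np.uint8),m,1)
    def mask(p):
        P=np.array([(proj(n,(p[0]+34*np.cos(u),p[1]+34*np.sin(u),61))-off+.5)*K-.5 for u in np.linspace(0,2*np.pi,60)])
        return cv2.fillConvexPoly(np.zeros_like(M),np.round(P*16).astype(np.int32),1,shift=4)
    fn=lambda p:1-(mask(p)&M).sum()/(mask(p)|M).sum()
    r=minimize(fn,[568,95],method="Nelder-Mead",options=dict(initial_simplex=[[565,92],[572,95],[567,100]]));print(n,r.x,r.fun)
E
python3 fit2.py
```

```text
scene [568.94  97.08] 0.035503024745887846Traceback (most recent call last):
  File "fit2.py", line 10, in <module>
    k=min(near,key=lambda k:np.hypot(xx[l==k].mean()-c0[0],yy[l==k].mean()-c0[1]))
ValueError: min() iterable argument is empty
```

The knob nose and the dial index line up (yaw 0.52). I'll nudge by about (+0.6,+1.2) and lower to the tip.

Call:
{"fn": "carry_out", "kwargs": {
  "series": [
    {"delta_pos":[0.6,1.2,0],"turn":[0,0,0],"hand":0.2},
    {"delta_pos":[0.6,1.2,-8],"turn":[0,0,0],"hand":0.2},
    {"delta_pos":[0.6,1.2,-15],"turn":[0,0,0],"hand":0.2},
    {"delta_pos":[0.6,1.2,-19],"turn":[0,0,0],"hand":0.2},
    {"delta_pos":[0.6,1.2,-19],"turn":[0,0,0],"hand":0.2}
  ]
}}

```text
clock: 10.52
eef_pos: [567.3, 94.9, 96.6]
eef_rot: [-3.141, 0.001, 0.519]
wrist_force: [0.0, 0.5, -0.9]
finger_gap: 31.6
```

Call:
{"fn": "carry_out", "kwargs": {
  "series": [
    {"delta_pos":[0,0,-2],"turn":[0,0,0],"hand":0.2},
    {"delta_pos":[0,0,-4],"turn":[0,0,0],"hand":0.2},
    {"delta_pos":[0,0,-5],"turn":[0,0,0],"hand":0.2}
  ]
}}

```text
clock: 10.9
eef_pos: [567.5, 94.9, 91.9]
eef_rot: [-3.142, 0.0, 0.519]
wrist_force: [-0.3, 0.6, -1.9]
finger_gap: 32.2
```

Call:
{"fn": "carry_out", "kwargs": {
  "series": [
    {"delta_pos":[0,0,-2],"turn":[0,0,0],"hand":0.2},
    {"delta_pos":[0,0,-4],"turn":[0,0,0],"hand":0.2},
    {"delta_pos":[0,0,-6],"turn":[0,0,0],"hand":0.2},
    {"delta_pos":[0,0,-6],"turn":[0,0,0],"hand":0.2}
  ]
}}

```text
clock: 11.4
eef_pos: [567.4, 94.9, 85.8]
eef_rot: [-3.141, 0.0, 0.519]
wrist_force: [0.1, 0.1, -1.0]
finger_gap: 31.7
```

It slid on without resistance and is nearly home. I'll press down.

Call:
{"fn": "carry_out", "kwargs": {
  "series": [
    {"delta_pos":[0,0,-2],"turn":[0,0,0],"hand":0.2},
    {"delta_pos":[0,0,-4],"turn":[0,0,0],"hand":0.2},
    {"delta_pos":[0,0,-5],"turn":[0,0,0],"hand":0.2},
    {"delta_pos":[0,0,-5],"turn":[0,0,0],"hand":0.2}
  ],
  "squeeze": 55
}}

```text
clock: 11.9
eef_pos: [567.6, 94.9, 81.2]
eef_rot: [3.141, -0.0, 0.519]
wrist_force: [-0.9, 0.2, 3.2]
finger_gap: 31.8
```

Call:
{"fn": "carry_out", "kwargs": {
  "series": [
    {"delta_pos":[0,0,-1],"turn":[0,0,0],"hand":0.2},
    {"delta_pos":[0,0,-2],"turn":[0,0,0],"hand":0.2},
    {"delta_pos":[0,0,-2],"turn":[0,0,0],"hand":0.2}
  ]
}}

```text
clock: 12.28
eef_pos: [567.6, 94.9, 79.2]
eef_rot: [3.141, -0.0, 0.519]
wrist_force: [-1.4, 0.5, 5.0]
finger_gap: 31.3
```

Call:
{"fn": "carry_out", "kwargs": {
  "series": [
    {"delta_pos":[0,0,-1],"turn":[0,0,0],"hand":0.2},
    {"delta_pos":[0,0,-2],"turn":[0,0,0],"hand":0.2},
    {"delta_pos":[0,0,-2],"turn":[0,0,0],"hand":0.2}
  ]
}}

```text
clock: 12.65
eef_pos: [567.7, 94.9, 77.3]
eef_rot: [3.141, -0.0, 0.519]
wrist_force: [-1.7, -0.9, 7.2]
finger_gap: 31.6
```

Call:
{"fn": "carry_out", "kwargs": {
  "series": [
    {"delta_pos":[0,0,-1],"turn":[0,0,0],"hand":0.2},
    {"delta_pos":[0,0,-2],"turn":[0,0,0],"hand":0.2},
    {"delta_pos":[0,0,-2],"turn":[0,0,0],"hand":0.2}
  ]
}}

```text
clock: 13.02
eef_pos: [567.9, 95.0, 76.9]
eef_rot: [3.141, -0.001, 0.519]
wrist_force: [-9.2, -1.2, 22.5]
finger_gap: 31.6
```

The force jumped to 22 N while z stopped at 76.9, so the shaft is on its stop. I'll hold and check.

Call:
{"fn": "carry_out", "kwargs": {
  "series": [
    {"delta_pos":[0,0,0],"turn":[0,0,0],"hand":0.2},
    {"delta_pos":[0,0,0],"turn":[0,0,0],"hand":0.2},
    {"delta_pos":[0,0,0],"turn":[0,0,0],"hand":0.2},
    {"delta_pos":[0,0,0],"turn":[0,0,0],"hand":0.2}
  ]
}}

```text
clock: 13.52
eef_pos: [567.9, 95.0, 76.9]
eef_rot: [3.141, -0.001, 0.519]
wrist_force: [-9.7, -1.1, 22.7]
finger_gap: 31.4
```

```bash
python3 - <<'E'
from h import *
st=read_state();print(st["eef_pos"],st["wrist_force"],st["finger_gap"])
s=camera("scene");cv2.imwrite("pics/d_s.png",z(s,340,290,80,60,5))
cv2.imwrite("pics/d_full.png",s[:,:,::-1])
E
```

```text
[567.92309903  94.96252368  76.92260974] [-9.74172533 -1.06195717 22.71337472] 31.392960011467803
```

View pics/d_s.png

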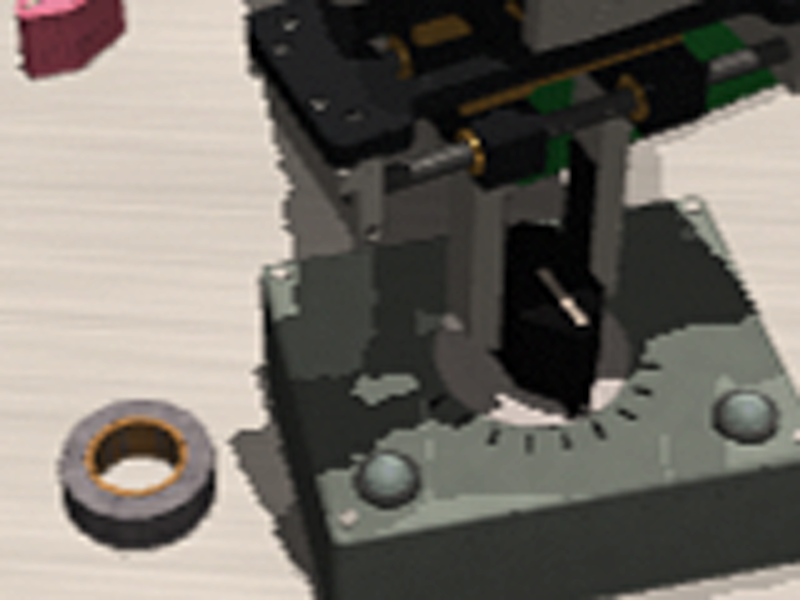

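View pics/d_full.png

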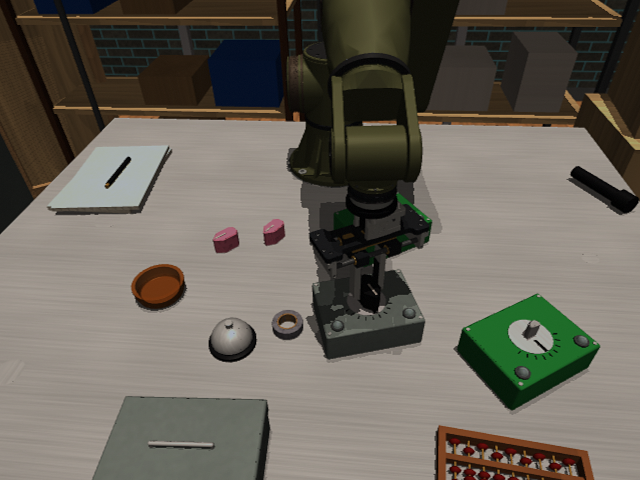

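The knob sits low over the dial (scene 372,290) with its nose along the index. The roll lies flat at (288,323), and the bell (232,340) and ashtray (159,286) haven't moved. Force and height are steady, so I'm handing in.

```bash
python3 -c "
from cell import *
print(sign_off())"
```

```text
the job is handed in; nothing more can be done
None
```

The job is done and handed in at about 13.6 s of the 61 s allowed; no verdict was reported. The arm is still gripping the knob and holding it down.

- **Tape roll:** I lifted it off the shaft, laid it flat on the counter at about (590, -45) mm and let go. The last picture shows it flat and free.
- **Knob:** I gripped the black knob, turned it to the shaft's index at 0.52 rad and slid it on with almost no resistance.
- **Pressing:** The spring force rose from about 3 N to 7 N. It then jumped to about 22 N as the tool stopped at 76.9 mm; I expected 77.3 mm at the stop. It was unchanged after half a second of holding with 55 N of grip.
- **Bystanders:** The bell and ashtray look unmoved in the last picture.

**Checks that disagreed:**
- The scene camera read about 4–5 mm off from the top camera. I went with the top camera because it matched where the gripper placed the roll.
- While pressing at the stop, the wrist also showed a steady sideways force of about 10 N.
- The shaft's travel is judged only from force and tool height, as there is no direct reading of it.

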